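Put the seasoning away

TASK

Put the seasoning away after cooking by gentle pushing alone, with nothing pinched or lifted: slide the tall wooden pepper mill that stands near the front edge, before the condiment rack, over the worktop, pushing it low on its body so that it stays upright, into the empty middle stall of that low wooden rack until it stands fully home against the back rail, and push the salt pot's open lid fully shut. The salt pot, the glass shaker and everything else stay where they are.

Things in the scene. Friction and masses are not known exactly. Their poses are not given: they have to be found in the camera images.
- pepper_mill: dark wooden pepper mill, round, 150 mm tall, foot 58 mm across, head 50 mm across at 109-139 mm; 0.13-0.25 kg, loose. Origin: centre of underside; z up its axis. Slides if pushed within 30 mm of the worktop, tips if pushed by the head. A gripper straight above its fingertips would meet the head first: lean the tool back, away from the push, 30 to 40 degrees.
- rack: low brown-wood condiment rack, fixed, no floor: a back rail 236 mm long, 12 thick, 52 high, and four cheeks 10 thick, 38 high, reaching 46 mm forward with round noses, making three stalls open in front. Origin: on the worktop, the axis of the mill when home. x from the open front to the rail, y left along the rail. Rail's inner face x = +29 mm, cheeks end x = -17 mm.
- salt_pot: square cream salt pot, wooden hinged lid, loose, 0.32 kg, in the rack's left stall, front 24 mm beyond the cheeks. Origin: centre of underside; x to its back (hinge side, at the rail), z up. Body 66 mm wide in y, x -29 to +37 mm, 64 mm high; shut lid 65 to 72 mm up, its front tab at x = -38. Hinge axis along y at x = +34, z = +64 mm.
- salt_pot_lid (a joint): angle of the salt pot's lid, rad: 0 shut, 1.57 upright at the back of the pot. Starts at 0.8 to 1.35, leaning over the pot. The lid plate is 7 mm thick and runs 64 mm from the hinge (72 with the tab). Stiff hinge, 0.03 N m friction, no spring: stays where it is left.
- lid_front (a point): point on the upper face of the lid's front edge, in the middle of its width, 60 mm from the hinge axis; its axes turn with the lid.
- salt_shaker: small glass salt shaker with a grey top, round, 44 mm across, 90 mm tall, loose, standing in the rack's right stall; leave it. Origin: centre of its underside.
- glass: small clear waisted drinking glass, 66 mm across, 82 mm tall, loose; leave it. It stands on the worktop in front of the rack, to the left or right, with the mill on the other side. Origin: centre of its underside.
- garlic: garlic bulb, 54 mm across, 55 mm tall, loose, to the right of the rack; leave it. Origin: centre of its underside.
- lemon: lemon, 82 x 58 x 57 mm, loose, in front of the hob; leave it. Origin: centre of its underside.
- cup_a: small white cup, 62 mm across, 85 mm over its handle, 51 mm tall, loose, in front of the microwave; leave it. Origin: centre of its underside.
- cup_b: second white cup like the first, farther right; leave it. Origin: centre of its underside.
- stall (a point): middle, empty stall of the rack; same point and axes as the rack's origin (the mill's axis when home). The stall runs from y = -33 to +33 mm: 66 mm wide for the 58 mm mill. Left stall, y +43 to +119 mm, holds the salt pot; right stall, y -43 to -97 mm, the glass shaker.
Things that resemble listed ones, but are neither listed nor needed, are in the scene too. Leave any pink or turquoise look-alike of the salt_shaker alone.

How it is judged (in metres and radians):
At the end, for the whole second after the job is handed in: The mill stands upright and at rest in the rack's middle stall, within 5 mm of touching the back rail; the salt pot's lid is shut to within 0.06 rad; the salt pot is within 15 mm and the shaker within 20 mm of where it stood, both upright (x of pepper_mill in the frame of rack between -0.005 and 0.004 m and y of pepper_mill in the frame of rack between -0.008 and 0.008 m and angle between each of pepper_mill, salt_pot, salt_shaker's own z axis and vertical below 0.1 rad and height (world z) of pepper_mill below 0.004 m and linear speed of pepper_mill below 0.01 m/s and value of joint salt_pot_lid below 0.06 rad and distance of salt_pot from where it was at the start of the episode below 0.015 m and distance of salt_shaker from where it was at the start of the episode below 0.02 m).
It fails at once if the pepper mill is tipped (more than 0.35 rad) (angle between pepper_mill's own z axis and vertical above 0.35 rad).
It fails at once if the pepper mill is lifted off the worktop (more than 12 mm) (height (world z) of pepper_mill above 0.012 m).
It fails at once if the pepper mill is pinched or shoved hard (fingers on it with over 15 N while it is still outside the stall) (contact force between the fingers and pepper_mill above 15 N and x of pepper_mill in the frame of rack below -0.05 m).
It fails at once if the salt pot is lifted or tipped, or it or the salt shaker is moved more than 30 mm (height (world z) of salt_pot above 0.012 m or angle between salt_pot's own z axis and vertical above 0.3 rad or distance of any of salt_pot, salt_shaker from where it was at the start of the episode above 0.03 m).
It fails at once if the glass, garlic, lemon or a cup is moved more than 30 mm (distance of any of glass, garlic, lemon, cup_a, cup_b from where it was at the start of the episode above 0.03 m).
It also fails if it takes over 72 s, if anything falls off the work surface, if the arm or the gripper's body presses on something with over 40 N, if the wrist force passes 120 N, or if a joint passes its speed limit or range.

ROBOT

A 6-joint arm with a two-finger parallel gripper is mounted at the origin on a cart in front of the work surface, level with it; the furniture and walls round the work are solid. World frame = base frame: x ahead of the robot, y to its left, z up, the work surface at z = 0. Lengths are in m, angles in degrees, forces in N, time in s.
With the tool pointing down it reaches from about 0.275 to 0.775 m from the base axis. Payload 14.6 kg.
Tool frame: the origin (TCP) lies midway between the tips of the shut fingers; the grasp point (between the pads) lies 19 mm behind it; z points along the fingers, y is the line along which they close (so a half turn about z gives the same grasp; the last joint's range is limited). The gripper opens to 85 mm and grips with 20 to 120 N. Pads are 22 mm wide; open, the fingers measure 114 mm over their backs; the gripper's body (76 mm by 85 mm) begins 54 mm behind the grasp point. The pads swing forward as they close: fully open they stand 13 mm farther back than shut.
Start: joints at [58.883, 15.075, -2.767, 72.158, 0, 81.102], TCP at [0.199, 0.486, 0.231] pointing down, gripper open.
Joint ranges: [-151.79, 151.79], [-50.71, 97.33], [-67.44, 78.34], [-121.81, 120.89], [-77.56, 73.72], [-180, 180]. Speed limits (degrees/s): [108.29, 108.29, 147.25, 159.86, 180, 180].

INTERFACE

Orientations are given as [roll, pitch, yaw] about the fixed x, y, z axes, in that order (R = Rz(yaw) Ry(pitch) Rx(roll)).
In Python, from rig import r, cams gives the robot as it stands. The module is installed in compiled form; this text tells all that it offers.
- The arm moves only by the shell command python3 -m inch 'ROWS' [FORCE]. ROWS is a JSON list that holds a single list of rows (three levels of brackets), with 1 to 12 rows, each of 7 numbers: dx, dy, dz in shares of the most that a row can go, 1 being 62.5 mm, then a rotation vector rx, ry, rz in fractions of the full range, 1 being 90 degrees, then the finger opening in m; each row shifts and turns the commanded pose from where the row before left it, along the tool's axes as they then stand; what a row does not reach is not made up. A row lasts 1/8 s, in which the tool goes at most 0.0625 m and 10.7 degrees, less where a joint would pass 70% of its speed; a pose out of reach is approached as far as the arm can. The fingers move at their own pace and stop on an object; FORCE is the grip in N (left out, the last holds). Time passes only in rows, so rows that do not move let the fingers close. It prints the time, the measured TCP pose, the force, the opening and the grip force at its end. No shift or turn number may pass 1 either way. Input that does not fit is refused with a message, and nothing moves.
- r.get_state(): the state, without advancing time (a new reading comes with each control period).
- cams.read_camera(name): name is "scene" or "top" or "wrist"; returns a dict with "image" (480x640x3 uint8, red, green, blue), "camera_matrix" (3x3 intrinsics, pixels), "rvec" (rotation vector, rad) and "tvec" (3), from world to camera coordinates, as OpenCV has them; the wrist camera has in their place "T_tool_cam" (4x4, takes a point from camera to tool coordinates, whose origin is the TCP and whose axes are the flange's). Camera axes: x right, y down, z forward; pixel columns grow to the right and rows downward; lengths in m; the calibration is good to about 2 mm. A picture is of the moment at which its call begins: read the wrist's pose just before it. There is no depth.
- r.job_done(): hands the job in; it is judged then, once.
The state is a dict: "t": time; "qpos": joint angles; "joint_velocities": joint speeds; "joint_torque": joint torques, N m; "eef_pos": TCP position; "orientation": TCP orientation; "force": force on the tool from outside, world axes, zero at the start; "ft_torque": the same for the moment, N m; "gripper_width": finger opening in m; "grasp_force": force on a finger pad.
Only numpy, scipy, OpenCV 4.12 (cv2) and the standard library are available. Lean on these libraries where they do the work, as an engineer would, in place of code of your own. Each camera call takes 0.05 s, during which the arm holds its last target. There are 200 camera calls.

## Working session

There is one attempt and no reset: what is moved stays moved. The work goes in short steps, Python scripts to look and compute and a shell command to move; the robot and the scene stay as the last step left them, time stands still between calls to the robot, and variables do not carry over. Pictures are saved under pics/ and viewed, at most 10 in all, crops included, and the job is handed in when it is done.

```bash
mkdir -p pics
cat > h.py <<'E'
import numpy as np, cv2
from rig import r, cams
from scipy.spatial.transform import Rotation as R
def cam(n):
    d=cams.read_camera(n); return d
def ray(d,u,v):
    K=np.array(d["camera_matrix"]);Rm=cv2.Rodrigues(np.array(d["rvec"],float))[0];t=np.array(d["tvec"],float).ravel()
    c=-Rm.T@t; w=Rm.T@np.linalg.inv(K)@np.array([u,v,1.]); return c,w/np.linalg.norm(w)
def plane(d,u,v,z):
    c,w=ray(d,u,v); return c+w*(z-c[2])/w[2]
def proj(d,P):
    return cv2.projectPoints(np.array(P,float).reshape(-1,1,3),np.array(d["rvec"],float),np.array(d["tvec"],float),np.array(d["camera_matrix"],float),None)[0].reshape(-1,2)
def save(im,n): cv2.imwrite("pics/"+n,cv2.cvtColor(im,cv2.COLOR_RGB2BGR))
E
python3 - <<'E'
from h import *
for n in("scene","top"):
    d=cam(n); save(d["image"],n+"0.png"); print(n,ray(d,320,240))
s=r.get_state();print(s)
E
```

```text
scene (array([-0.37403577, -0.62175201,  1.31683551]), array([ 0.53938389,  0.38066506, -0.75110527]))
top (array([ 0.36236755, -0.01898714,  1.3774098 ]), array([ 0.11917508,  0.00702923, -0.99284837]))
{'t': 0.1, 'qpos': array([ 5.88808573e+01,  1.50960415e+01, -2.79551605e+00,  7.21588840e+01,
       -1.40355519e-03,  8.11024263e+01]), 'joint_velocities': array([ 0.02026558,  0.04342155,  0.06425438,  0.06119439, -0.03992886,
       -0.05541224]), 'joint_torque': array([ 3.65425156e-03, -6.38573527e+01,  3.85066223e+01,  9.81200952e-03,
       -8.16634065e-05, -1.89546068e-05]), 'eef_pos': array([0.19844539, 0.48581964, 0.23090319]), 'orientation': array([-1.79949948e+02, -6.41504468e-03,  1.57778429e+02]), 'force': array([-0.41912059,  0.76287468,  0.12974965]), 'ft_torque': array([ 0.02206981, -0.01536474,  0.0009819 ]), 'grasp_force': 0.0, 'gripper_width': 0.08557451203453856}
```

View pics/scene0.png

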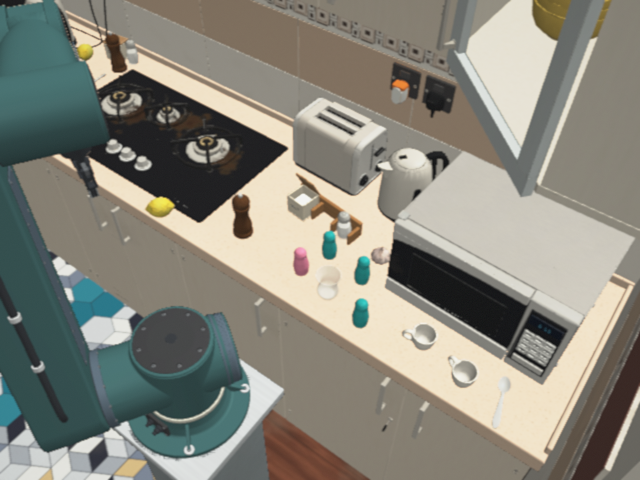

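View pics/top0.png

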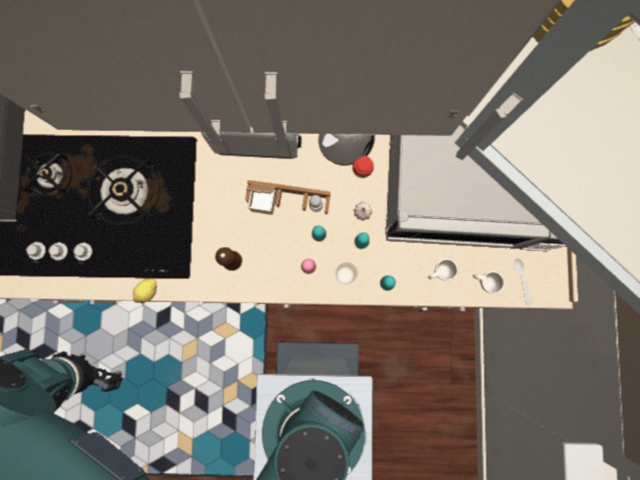

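Scene: the mill candidates are one at (242,216), near the front edge, and one at (117,53), behind the hob. The first fits ("near the front edge, before the rack"). The rack is at about (330,215), the pot at (303,203), the shaker at (344,224) and the glass at (328,284). The turquoise and pink look-alikes stay put. Next I'll enlarge to confirm.

Run:
```python
from h import *
a=cam("scene")["image"][165:305,215:415]; b=cam("top")["image"][170:280,205:365]
save(cv2.resize(a,None,fx=4,fy=4,interpolation=cv2.INTER_CUBIC),"a.png")
save(cv2.resize(b,None,fx=5,fy=5,interpolation=cv2.INTER_CUBIC),"b.png")
```

```text
(no output)
```

View pics/a.png

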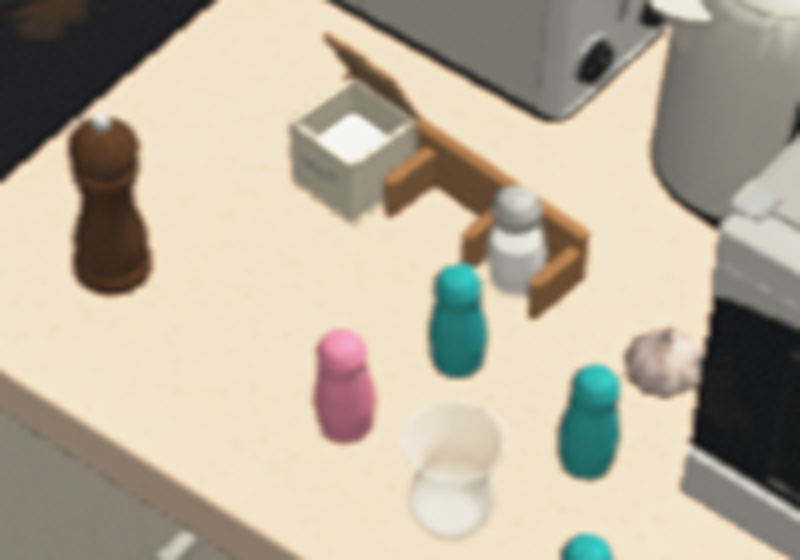

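View pics/b.png

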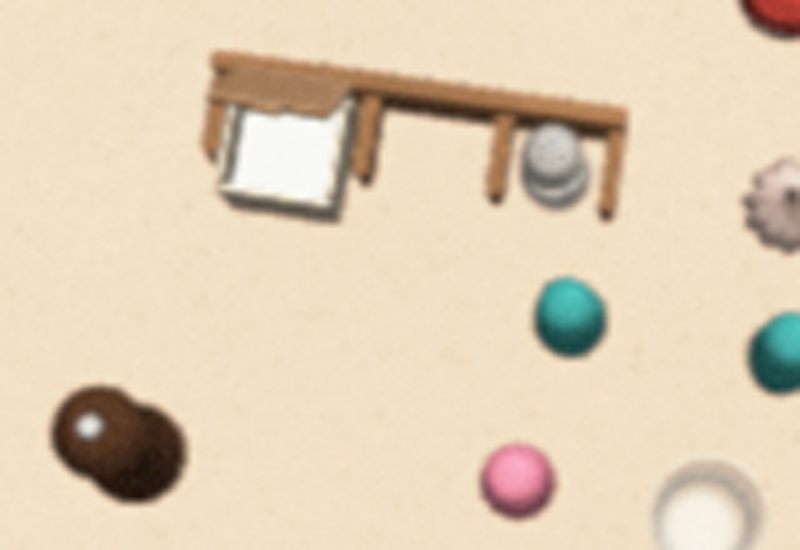

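Run:
```python
from h import *
d=cam("top"); s=cam("scene"); T=lambda u,v,z: plane(d,205+u/5,170+v/5,z)[:2]; S=lambda u,v,z: plane(s,215+u/4,165+v/4,z)[:2]
print("K",d["camera_matrix"][0][0],s["camera_matrix"][0][0])
src=np.array([[.041,.129],[.041,-.107],[-.017,.124],[-.017,.038],[-.017,-.038],[-.017,-.102]])
dst=np.array([T(212,52,.052),T(628,109,.052),T(211,160,.038),T(365,184,.038),T(496,202,.038),T(607,219,.038)])
a,b=src.mean(0),dst.mean(0);U,_,V=np.linalg.svd((src-a).T@(dst-b));M=(U@V).T
o=b-M@a;print("rack",o,np.degrees(np.arctan2(M[1,0],M[0,0])),(dst-(src@M.T+o))*1e3)
print("knob top/scene",T(89,426,.15),S(102,121,.15))
print("mill foot top",T(142,460,.012), "scene foot bottom edge", S(113,292,0))
im=s["image"];hsv=cv2.cvtColor(im,cv2.COLOR_RGB2HSV)
print("pot front top corners",T(222,188,.064),T(338,208,.064),"tip lid top",S(325,36,.06))
print("pink",T(520,512,0),"teal",T(570,330,.03),"glass",T(703,520,.04),"lemon",plane(d,145,290,.028))
for P in ("scene",): print(proj(s,[[*o,0],[*(o+M@[-.017,.038]),.038],[*(o+M@[-.017,-.038]),.038],[*(o+M@[.041,-.107]),.052]])-[215,165])
```

```text
K 485.3807404527592 621.1486550576326
rack [0.62823784 0.07232288] -7.204714516038412 [[ 1.01107183  0.97344889]
 [ 1.52197574  2.08477033]
 [ 0.54908019 -0.63798023]
 [-1.06269246 -2.3209416 ]
 [-0.66729978 -0.64264583]
 [-1.35213552  0.54334845]]
knob top/scene [0.46688053 0.23619651] [0.46432466 0.23229769]
mill foot top [0.4598607  0.23411985] scene foot bottom edge [0.44718305 0.22305481]
pot front top corners [0.60675275 0.18604544] [0.59655581 0.12182501] tip lid top [0.69640301 0.22566734]
pink [0.43467789 0.02044207] teal [ 0.53533193 -0.00646473] glass [ 0.42984134 -0.08145793] lemon [0.37689163 0.47407572 0.028     ]
[[109.13498607  59.05812819]
 [ 95.63793601  46.32715637]
 [115.15110766  59.98876236]
 [147.65870213  58.33120948]]
```

```bash
cat >> h.py <<'E'
from scipy.linalg import logm,expm
def cur():
    s=r.get_state();T=np.eye(4);T[:3,:3]=R.from_euler('xyz',s["orientation"],degrees=True).as_matrix();T[:3,3]=s["eef_pos"];return T
def tgt(pos,head,lean):
    h,l=np.radians([head,lean]);p=np.array([np.cos(h),np.sin(h),0]);z=np.array([0,0,1.])
    zt=p*np.sin(l)-z*np.cos(l);yt=np.cross(z,p);T=np.eye(4);T[:3,:3]=np.c_[np.cross(yt,zt),yt,zt];T[:3,3]=pos;return T
def row(T,n,C=None):
    C=cur() if C is None else C
    A=expm(np.real(logm(np.linalg.inv(C)@T))/n)
    print(n,"x:",np.round(A[:3,3],4),np.round(R.from_matrix(A[:3,:3]).as_rotvec(degrees=True),2))
E
python3 - <<'E'
from h import *
row(tgt([.440,.295,.20],-67,35),12)
row(tgt([.440,.295,.014],-67,35),6,tgt([.440,.295,.20],-67,35))
E
```

```text
12 x: [-0.0249  0.0022  0.0098] [ 1.14 -2.76  3.61]
6 x: [ 0.0178 -0.      0.0254] [0. 0. 0.]
```

The rows are not in the units I measure in: shifts go in shares of 62.5 mm and turns go in shares of 90 degrees. I convert before sending: -0.0249 m is -0.3984, 0.0098 m is 0.1568, 3.61 degrees is 0.0401.

```bash
python3 -m inch '[[[-0.3984, 0.0352, 0.1568, 0.0127, -0.0307, 0.0401, 0.026], [-0.3984, 0.0352, 0.1568, 0.0127, -0.0307, 0.0401, 0.026], [-0.3984, 0.0352, 0.1568, 0.0127, -0.0307, 0.0401, 0.026], [-0.3984, 0.0352, 0.1568, 0.0127, -0.0307, 0.0401, 0.026], [-0.3984, 0.0352, 0.1568, 0.0127, -0.0307, 0.0401, 0.026], [-0.3984, 0.0352, 0.1568, 0.0127, -0.0307, 0.0401, 0.026], [-0.3984, 0.0352, 0.1568, 0.0127, -0.0307, 0.0401, 0.026], [-0.3984, 0.0352, 0.1568, 0.0127, -0.0307, 0.0401, 0.026], [-0.3984, 0.0352, 0.1568, 0.0127, -0.0307, 0.0401, 0.026], [-0.3984, 0.0352, 0.1568, 0.0127, -0.0307, 0.0401, 0.026], [-0.3984, 0.0352, 0.1568, 0.0127, -0.0307, 0.0401, 0.026], [-0.3984, 0.0352, 0.1568, 0.0127, -0.0307, 0.0401, 0.026]]]' 20; python3 -m inch '[[[0, 0, 0, 0, 0, 0, 0.026], [0, 0, 0, 0, 0, 0, 0.026]]]'
python3 - <<'E'
from h import *
C=cur();print(C.round(3));row(tgt([.440,.295,.014],-67,35),6)
d=cams.read_camera("wrist");save(d["image"],"w1.png");np.savez("w1.npz",C=C,T=d["T_tool_cam"],K=d["camera_matrix"]);print(np.array(d["T_tool_cam"]).round(3))
E
```

```text
t: 1.8
eef_pos: [0.4405, 0.2944, 0.2001]
orientation: [-180.0, 35.0, 112.9]
force: [0.0, -0.6, 0.5]
gripper_width: 0.0259
grasp_force: 0.0
t: 2.05
eef_pos: [0.4398, 0.2955, 0.2]
orientation: [-179.9, 34.9, 113.1]
force: [-0.3, 0.8, -0.4]
gripper_width: 0.026
grasp_force: 0.0
[[-0.322  0.92   0.223  0.44 ]
 [ 0.754  0.392 -0.527  0.295]
 [-0.572 -0.001 -0.82   0.2  ]
 [ 0.     0.     0.     1.   ]]
6 x: [0.0177 0.     0.0255] [-0.   -0.02  0.02]
[[-0.001 -0.96  -0.28   0.072]
 [ 1.    -0.001  0.    -0.001]
 [-0.    -0.28   0.96  -0.143]
 [ 0.     0.     0.     1.   ]]
```

View pics/w1.png

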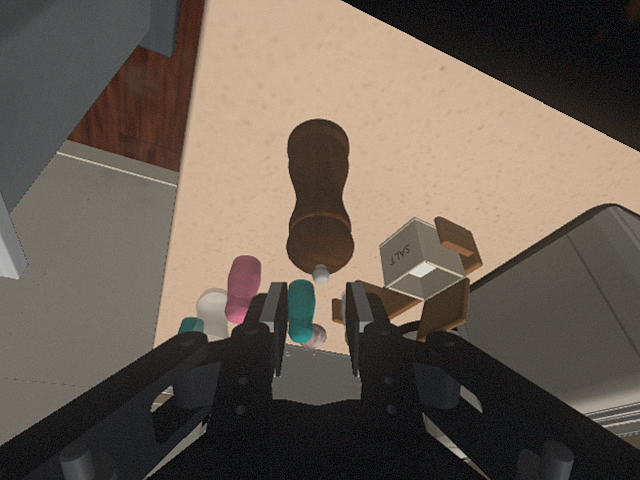

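The wrist view shows the mill's foot near edge at (318,120) and sides at (289..349,~150), centred between the fingers (column ~318). The rack and pot are lower right.

```bash
cat >> h.py <<'E'
def wplane(u,v,z,f):
    q=np.load(f);W=q["C"]@q["T"];w=W[:3,:3]@np.linalg.inv(q["K"])@np.array([u,v,1.]);c=W[:3,3];return c+w*(z-c[2])/w[2]
E
python3 - <<'E'
from h import *
e=wplane(318.5,119,.0,"w1.npz");print(e)
p=np.array([np.cos(np.radians(-67)),np.sin(np.radians(-67))]);print("axis",e[:2]+.029*p, wplane(320,272,.15,"w1.npz"))
E
python3 -m inch '[[[0.2832, 0, 0.408, 0, 0, 0, 0.026], [0.2832, 0, 0.408, 0, 0, 0, 0.026], [0.2832, 0, 0.408, 0, 0, 0, 0.026], [0.2832, 0, 0.408, 0, 0, 0, 0.026], [0.2832, 0, 0.408, 0, 0, 0, 0.026], [0.2832, 0, 0.408, 0, 0, 0, 0.026], [0, 0, 0, 0, 0, 0, 0.026]]]'
```

```text
[0.4541929  0.26441999 0.        ]
axis [0.4655241  0.23772535] [0.46177562 0.24790239 0.15      ]
t: 2.98
eef_pos: [0.4391, 0.2942, 0.0127]
orientation: [-179.7, 35.0, 113.2]
force: [-1.3, 0.0, 0.7]
gripper_width: 0.026
grasp_force: 0.0
```

To row units: -0.0066 m is -0.1056, 0.0046 m is 0.0736.

```bash
python3 -m inch '[[[-0.1056, 0, 0.0736, 0, 0, 0, 0.026], [-0.1056, 0, 0.0736, 0, 0, 0, 0.026], [-0.1056, 0, 0.0736, 0, 0, 0, 0.026], [-0.0656, 0, 0.0464, 0, 0, 0, 0.026], [-0.0656, 0, 0.0464, 0, 0, 0, 0.026], [-0.0656, 0, 0.0464, 0, 0, 0, 0.026], [-0.1056, 0, 0.0736, 0, 0, 0, 0.026], [-0.1056, 0, 0.0736, 0, 0, 0, 0.026], [-0.1056, 0, 0.0736, 0, 0, 0, 0.026], [-0.1056, 0, 0.0736, 0, 0, 0, 0.026], [-0.1056, 0, 0.0736, 0, 0, 0, 0.026], [-0.1056, 0, 0.0736, 0, 0, 0, 0.026]]]'
cat >> h.py <<'E'
def mill(f="w1.npz",name=None):
    C=cur();d=cams.read_camera("wrist");np.savez(f,C=C,T=d["T_tool_cam"],K=d["camera_matrix"])
    if name: save(d["image"],name)
    h=cv2.cvtColor(d["image"],cv2.COLOR_RGB2HSV);m=cv2.inRange(h,(0,70,15),(18,255,110));m=cv2.morphologyEx(m,cv2.MORPH_OPEN,np.ones((5,5)))
    n,l,st,c=cv2.connectedComponentsWithStats(m);return [(st[i].tolist(),c[i].round(1).tolist()) for i in range(1,n) if st[i][4]>300]
E
python3 -c "
from h import *
print(cur()[:3,3].round(4),mill('w2.npz','w2.png'))"
```

```text
t: 4.47
eef_pos: [0.4746, 0.2134, 0.0139]
orientation: [-179.9, 35.0, 113.1]
force: [-1.1, 3.1, 2.0]
gripper_width: 0.0259
grasp_force: 1.4
[0.4746 0.2134 0.0139] [([288, 282, 60, 63, 1957], [319.5, 307.8]), ([533, 338, 96, 100, 4190], [578.5, 382.7]), ([325, 345, 26, 29, 384], [337.7, 360.8]), ([335, 375, 26, 22, 337], [346.9, 384.6])]
```

View pics/w2.png

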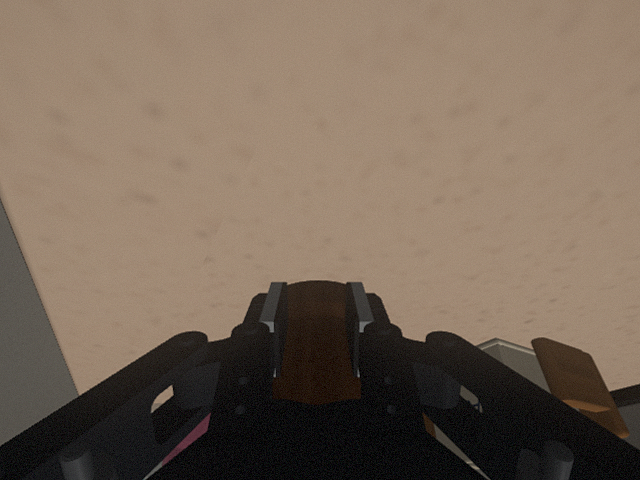

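The mill sits cradled and upright between the fingers, with its foot edge at (319,281).

```bash
python3 - <<'E'
from h import *
C=cur();p=np.array([np.cos(np.radians(-67)),np.sin(np.radians(-67))])
e=wplane(319,281,.004,"w2.npz")[:2];print("axis",e+.029*p,"along",(e-C[:2,3])@p+.029)
E
python3 -m inch '[[[-0.1056, 0, 0.0736, 0, 0, 0, 0.026], [-0.1056, 0, 0.0736, 0, 0, 0, 0.026], [-0.1056, 0, 0.0736, 0, 0, 0, 0.026], [-0.1056, 0, 0.0736, 0, 0, 0, 0.026], [-0.1056, 0, 0.0736, 0, 0, 0, 0.026], [-0.1056, 0, 0.0736, 0, 0, 0, 0.026], [-0.1056, 0, 0.0736, 0, 0, 0, 0.026], [-0.1056, 0, 0.0736, 0, 0, 0, 0.026], [-0.1056, 0, 0.0736, 0, 0, 0, 0.026], [-0.1056, 0, 0.0736, 0, 0, 0, 0.026], [-0.0784, 0, 0.0544, 0, 0, 0, 0.026], [-0.04, 0, 0.0272, 0, 0, 0, 0.026]]]'
```

```text
axis [0.48580895 0.18800876] along 0.02702778131567685
t: 6.02
eef_pos: [0.5095, 0.1312, 0.0141]
orientation: [-179.9, 35.0, 113.0]
force: [-1.3, 0.8, -0.7]
gripper_width: 0.0266
grasp_force: 0.6
```

To row units: -0.06 m is -0.96, -0.04 m is -0.64.

```bash
python3 -m inch '[[[-0.08, 0, 0.056, 0, 0, 0, 0.026], [-0.08, 0, 0.056, 0, 0, 0, 0.026], [-0.0528, 0, 0.0368, 0, 0, 0, 0.026], [-0.0256, 0, 0.0192, 0, 0, 0, 0.026], [0, 0, 0, 0, 0, 0, 0.026], [0.1312, 0, -0.0912, 0, 0, 0, 0.026], [0.256, 0, -0.184, 0, 0, 0, 0.026], [0.3936, 0, -0.2752, 0, 0, 0, 0.026], [0, 0, -0.64, 0, 0, 0, 0.026], [0, 0, -0.96, 0, 0, 0, 0.026], [0, 0, -0.96, 0, 0, 0, 0.026], [0, 0, 0, 0, 0, 0, 0.026]]]'
python3 - <<'E'
from h import *
C=cur();print(C[:3,3].round(4))
print(mill('w3.npz','w3.png'))
a=cam("top")["image"];save(cv2.resize(a[170:280,205:365],None,fx=5,fy=5,interpolation=cv2.INTER_CUBIC),"t3.png")
E
```

```text
t: 7.52
eef_pos: [0.4577, 0.2574, 0.1484]
orientation: [179.7, 34.9, 113.0]
force: [-0.6, -0.2, -0.8]
gripper_width: 0.0262
grasp_force: 0.0
[0.4577 0.2574 0.1484]
[([40, 38, 113, 127, 8622], [109.4, 105.5]), ([454, 226, 56, 63, 1466], [482.3, 254.2]), ([289, 250, 54, 145, 5409], [316.0, 317.6]), ([384, 304, 38, 31, 550], [402.9, 319.7]), ([468, 307, 30, 31, 452], [480.2, 319.3])]
```

View pics/w3.png

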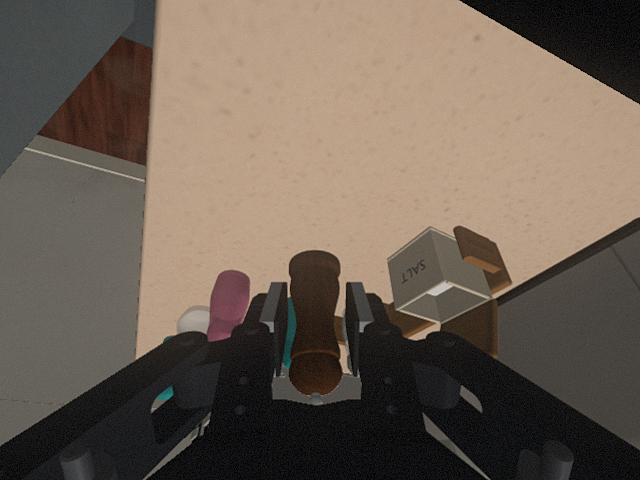

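Foot near edge at (314.5,250); the mill is upright and short of the stall.

Run:
```python
from h import *
C=cur();p=np.array([np.cos(np.radians(-67)),np.sin(np.radians(-67))])
e=wplane(314.5,250.5,.002,"w3.npz")[:2];A=e+.029*p;print("axis",A)
o=np.array([.6282,.0723]);t=np.radians(-7.2);M=np.array([[np.cos(t),-np.sin(t)],[np.sin(t),np.cos(t)]]);print("rack",M.T@(A-o))
# pre-push pose: rack frame
b=A-.075*M[:,0]; G=tgt([*b,.20],-7.2,35);row(G,12);print(b)
```

```text
axis [0.52935578 0.08476336]
rack [-9.96268731e-02 -2.33857333e-05]
12 x: [-0.0098 -0.0109  0.0013] [-2.85 -0.   -4.08]
[0.45494718 0.09416335]
```

To row units: -0.0109 m is -0.1744, -0.0098 m is -0.1568, -4.08 degrees is -0.0453.

```bash
python3 -m inch '[[[-0.1568, -0.1744, 0.0208, -0.0317, 0, -0.0453, 0.026], [-0.1568, -0.1744, 0.0208, -0.0317, 0, -0.0453, 0.026], [-0.1568, -0.1744, 0.0208, -0.0317, 0, -0.0453, 0.026], [-0.1568, -0.1744, 0.0208, -0.0317, 0, -0.0453, 0.026], [-0.1568, -0.1744, 0.0208, -0.0317, 0, -0.0453, 0.026], [-0.1568, -0.1744, 0.0208, -0.0317, 0, -0.0453, 0.026], [-0.1568, -0.1744, 0.0208, -0.0317, 0, -0.0453, 0.026], [-0.1568, -0.1744, 0.0208, -0.0317, 0, -0.0453, 0.026], [-0.1568, -0.1744, 0.0208, -0.0317, 0, -0.0453, 0.026], [-0.1568, -0.1744, 0.0208, -0.0317, 0, -0.0453, 0.026], [-0.1568, -0.1744, 0.0208, -0.0317, 0, -0.0453, 0.026], [-0.1568, -0.1744, 0.0208, -0.0317, 0, -0.0453, 0.026]]]'; python3 -m inch '[[[0, 0, 0, 0, 0, 0, 0.026], [0, 0, 0, 0, 0, 0, 0.026]]]'
python3 - <<'E'
from h import *
print(mill('w4.npz','w4.png'))
E
```

```text
t: 9.12
eef_pos: [0.4545, 0.0928, 0.1988]
orientation: [-179.9, 34.8, 172.9]
force: [0.9, 0.7, -0.8]
gripper_width: 0.0261
grasp_force: 0.0
t: 9.38
eef_pos: [0.4548, 0.0934, 0.1991]
orientation: [-179.9, 34.8, 172.6]
force: [-0.6, -0.2, -0.0]
gripper_width: 0.0261
grasp_force: 0.0
[([273, 134, 88, 150, 8399], [317.3, 213.1]), ([364, 283, 71, 42, 1836], [402.1, 301.5])]
```

View pics/w4.png

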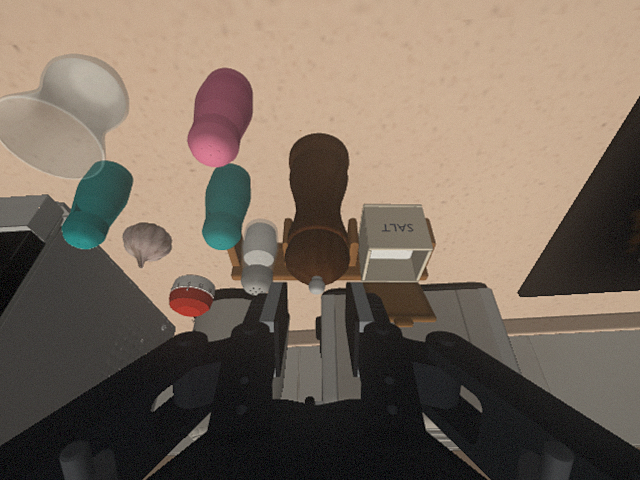

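The wrist view shows the mill (foot edge (319,133)) directly before the middle stall. The cheek noses are at about (288,220) and (353,220), the rail ends at (233,275) and (428,277), and the lid lies up and open around (400,300).

Run:
```python
from h import *
f="w4.npz";C=cur();p=np.array([np.cos(np.radians(-7.2)),np.sin(np.radians(-7.2))]);y=np.array([-p[1],p[0]])
A=wplane(319,133,.002,f)[:2]+.029*p
l=wplane(353,219,.038,f)[:2];q=wplane(288,219,.038,f)[:2];print(l,q,"mid",(l+q)/2,"w",np.linalg.norm(l-q),"head",np.degrees(np.arctan2(-(q-l)[0]*-1,-(q-l)[1]))) 
O=(l+q)/2+.017*p;print("rack",O,"mill",A,"mill in rack",(A-O)@p,(A-O)@y,"tcp in y",(C[:2,3]-O)@y)
a,b=wplane(428,279,.052,f)[:2],wplane(233,281,.052,f)[:2];print("rail ends",a,b,np.linalg.norm(a-b),np.degrees(np.arctan2(-(a-b)[0],(a-b)[1])))
```

```text
[0.58147872 0.11438673] [0.57301395 0.04863252] mid [0.57724633 0.08150962] w 0.06629682301961494 head -7.335549314022267
rack [0.59411228 0.07937896] mill [0.52931586 0.08597839] mill in rack -0.0651126089455216 -0.0015737513045292455 tcp in y -0.0030804083503726334
rail ends [0.68495854 0.19835418] [ 0.65961547 -0.03530051] 0.2350250715250938 -6.190315808338134
```

To row units: 0.0255 m is 0.408, 0.0177 m is 0.2832.

```bash
python3 -m inch '[[[0.2832, 0.032, 0.408, 0, 0, 0, 0.026], [0.2832, 0, 0.408, 0, 0, 0, 0.026], [0.2832, 0, 0.408, 0, 0, 0, 0.026], [0.2832, 0, 0.408, 0, 0, 0, 0.026], [0.2832, 0, 0.408, 0, 0, 0, 0.026], [0.2752, 0, 0.3968, 0, 0, 0, 0.026], [0, 0, 0, 0, 0, 0, 0.026]]]'; python3 -m inch '[[[-0.1312, 0, 0.0912, 0, 0, 0, 0.026], [-0.1312, 0, 0.0912, 0, 0, 0, 0.026], [-0.1056, 0, 0.0736, 0, 0, 0, 0.026], [-0.0656, 0, 0.0464, 0, 0, 0, 0.026], [-0.0656, 0, 0.0464, 0, 0, 0, 0.026], [-0.0656, 0, 0.0464, 0, 0, 0, 0.026], [-0.1056, 0, 0.0736, 0, 0, 0, 0.026], [-0.1056, 0, 0.0736, 0, 0, 0, 0.026], [-0.1056, 0, 0.0736, 0, 0, 0, 0.026], [-0.1056, 0, 0.0736, 0, 0, 0, 0.026], [-0.1056, 0, 0.0736, 0, 0, 0, 0.026]]]'
python3 - <<'E'
from h import *
C=cur();o=np.array([.629,.0735]);t=np.radians(-7);p=np.array([np.cos(t),np.sin(t)]);y=np.array([-p[1],p[0]]);d=C[:2,3]-o;print(d@p,d@y,mill('w5.npz','w5.png'))
E
```

```text
t: 10.3
eef_pos: [0.4626, 0.0995, 0.0196]
orientation: [-179.7, 34.1, 172.8]
force: [-0.9, 1.1, -0.4]
gripper_width: 0.0261
grasp_force: 0.0
t: 11.68
eef_pos: [0.5461, 0.0881, 0.0202]
orientation: [-179.7, 34.3, 172.8]
force: [-2.8, 0.0, 2.1]
gripper_width: 0.0263
grasp_force: 1.4
-0.08406550217030342 0.004382702080460411 [([281, 269, 71, 134, 5675], [315.3, 328.1])]
```

```bash
python3 - <<'E'
from h import *
im=cv2.imread("pics/w5.png");h=cv2.cvtColor(im,cv2.COLOR_BGR2HSV);m=cv2.inRange(h,(0,70,15),(18,255,110))
for v in (270,274,278,282,286):
    c=np.flatnonzero(m[v,250:390])+250;print(v,c.min() if len(c) else None,c.max() if len(c) else None)
E
python3 - <<'E'
from h import *
o=np.array([.629,.0735]);t=np.radians(-7);p=np.array([np.cos(t),np.sin(t)]);y=np.array([-p[1],p[0]])
A=wplane(316,269,.003,"w5.npz")[:2]+.029*p-o;print(A@p,A@y)
E
```

```text
270 299 332
274 285 347
278 277 355
282 283 349
286 268 364
-0.05606654877268412 0.004079634837964437
```

To row units: -0.0041 m is -0.0656, -0.0033 m is -0.0528.

```bash
python3 -m inch '[[[-0.04, -0.024, 0.0272, 0, 0, 0, 0.026], [-0.04, -0.024, 0.0272, 0, 0, 0, 0.026], [-0.0528, -0.016, 0.0368, 0, 0, 0, 0.026], [-0.0656, 0, 0.0464, 0, 0, 0, 0.026], [-0.0656, 0, 0.0464, 0, 0, 0, 0.026]]]'
python3 - <<'E'
from h import *
o=np.array([.629,.0735]);t=np.radians(-7);p=np.array([np.cos(t),np.sin(t)]);y=np.array([-p[1],p[0]])
print(mill('w6.npz','w6.png'));d=cur()[:2,3]-o;print(d@p,d@y)
im=cv2.imread("pics/w6.png");h=cv2.cvtColor(im,cv2.COLOR_BGR2HSV);m=cv2.inRange(h,(0,70,15),(18,255,110))
for v in (266,268,270,274,278):
    c=np.flatnonzero(m[v,250:390])+250;print(v,c.min() if len(c) else None,c.max() if len(c) else None)
E
```

```text
t: 12.35
eef_pos: [0.5653, 0.0815, 0.0201]
orientation: [-179.7, 34.3, 172.8]
force: [-2.4, 0.3, 2.3]
gripper_width: 0.0256
grasp_force: 1.5
[([279, 270, 73, 134, 6111], [316.8, 328.5])]
-0.06337327092140574 0.00021808116635307472
266 None None
268 None None
270 301 330
274 285 346
278 277 355
```

To row units: -0.0041 m is -0.0656, 0.0029 m is 0.0464.

```bash
python3 -m inch '[[[-0.0656, 0, 0.0464, 0, 0, 0, 0.026], [-0.0656, 0, 0.0464, 0, 0, 0, 0.026], [-0.0656, 0, 0.0464, 0, 0, 0, 0.026], [-0.0656, 0, 0.0464, 0, 0, 0, 0.026]]]'; python3 -m inch '[[[-0.0528, 0, 0.0368, 0, 0, 0, 0.026], [-0.0528, 0, 0.0368, 0, 0, 0, 0.026], [-0.04, 0, 0.0272, 0, 0, 0, 0.026]]]'; python3 -c "
from h import *
o=np.array([.629,.0735]);t=np.radians(-7);p=np.array([np.cos(t),np.sin(t)]);y=np.array([-p[1],p[0]])
d=cur()[:2,3]-o;print(d@p,d@y)"
```

```text
t: 12.9
eef_pos: [0.5853, 0.079, 0.0197]
orientation: [-179.7, 34.3, 172.8]
force: [-3.1, 0.7, 2.9]
gripper_width: 0.0262
grasp_force: 2.0
t: 13.28
eef_pos: [0.5961, 0.0775, 0.0196]
orientation: [-179.7, 34.3, 172.8]
force: [-3.7, 0.9, 3.6]
gripper_width: 0.0259
grasp_force: 2.1
-0.0331445730107119 1.0096681128095135e-05
```

Force still low (about 5 N, normal sliding). I'll push on in small rows until it rises.

To row units: -0.0016 m is -0.0256, 0.0011 m is 0.0176.

```bash
python3 -m inch '[[[-0.0256, 0, 0.0176, 0, 0, 0, 0.026], [-0.0256, 0, 0.0176, 0, 0, 0, 0.026]]]'; python3 -m inch '[[[-0.0192, 0, 0.0144, 0, 0, 0, 0.026], [-0.0192, 0, 0.0144, 0, 0, 0, 0.026]]]'
```

```text
t: 13.52
eef_pos: [0.5998, 0.0771, 0.0196]
orientation: [-179.7, 34.3, 172.8]
force: [-4.1, 0.2, 3.9]
gripper_width: 0.0257
grasp_force: 2.1
t: 13.78
eef_pos: [0.6027, 0.0767, 0.0195]
orientation: [-179.7, 34.3, 172.8]
force: [-5.1, 0.8, 4.2]
gripper_width: 0.0256
grasp_force: 3.4
```

```bash
for i in 1 ; do python3 -m inch '[[[-0.0192, 0, 0.0144, 0, 0, 0, 0.026], [-0.0192, 0, 0.0144, 0, 0, 0, 0.026]]]'; done; python3 -m inch '[[[-0.0192, 0, 0.0144, 0, 0, 0, 0.026], [-0.0128, 0, 0.0096, 0, 0, 0, 0.026], [0, 0, 0, 0, 0, 0, 0.026]]]'
```

```text
t: 14.02
eef_pos: [0.6036, 0.0766, 0.0185]
orientation: [-179.7, 34.1, 172.8]
force: [-25.9, 2.4, 18.7]
gripper_width: 0.0257
grasp_force: 14.4
t: 14.4
eef_pos: [0.6039, 0.0765, 0.0174]
orientation: [-179.7, 33.9, 172.8]
force: [-34.7, 5.1, 23.6]
gripper_width: 0.0262
grasp_force: 20.5
```

To row units: -0.06 m is -0.96, -0.05 m is -0.8.

```bash
python3 -m inch '[[[0.1056, 0, -0.0736, 0, 0, 0, 0.026], [0.1312, 0, -0.0912, 0, 0, 0, 0.026], [0.256, 0, -0.184, 0, 0, 0, 0.026], [0.3936, 0, -0.2752, 0, 0, 0, 0.026], [0.16, 0, -0.8, 0, 0, 0, 0.015], [0, 0, -0.96, 0, 0, 0, 0.0], [0, 0, -0.96, 0, 0, 0, 0.0], [0, 0, -0.64, 0, 0, 0, 0.0], [0, 0, 0, 0, 0, 0, 0]]]'
python3 - <<'E'
from h import *
print(cur()[:3,3])
d=cam("top");s=cam("scene")
t=np.radians(-7);M=np.array([[np.cos(t),-np.sin(t)],[np.sin(t),np.cos(t)]]);o=np.array([.6305,.150])
for a in (.8,.95,1.1,1.25,1.35):
    P=[]
    for L,n,y in ((72,3,0),(64,7,33),(64,7,-33),(64,0,33)):
        x=34-L*np.cos(a)+n*np.sin(a);z=64+L*np.sin(a)+n*np.cos(a);q=M@[x/1e3,y/1e3]+o;P.append([*q,z/1e3])
    print(a,"top",((proj(d,P)-[205,170])*5).round(0).tolist(),"scene",((proj(s,P)-[215,165])*4).round(0).tolist())
A=d["image"][170:280,205:365];B=s["image"][165:305,215:415]
v=np.vstack([cv2.resize(A[:55],(640,220),interpolation=2),cv2.resize(B[:75,:160],(640,300),interpolation=2)]);save(v,"c7.png")
E
```

```text
t: 15.52
eef_pos: [0.4157, 0.1021, 0.1909]
orientation: [-179.8, 34.6, 172.8]
force: [-0.1, -0.0, -0.5]
gripper_width: -0.0001
grasp_force: 0.0
[0.41568305 0.10206529 0.19091746]
0.8 top [[272.0, 152.0], [214.0, 129.0], [337.0, 146.0], [214.0, 140.0]] scene [[338.0, 81.0], [313.0, 55.0], [381.0, 101.0], [308.0, 64.0]]
0.95 top [[273.0, 133.0], [215.0, 112.0], [338.0, 129.0], [214.0, 124.0]] scene [[346.0, 68.0], [321.0, 44.0], [389.0, 89.0], [315.0, 52.0]]
1.1 top [[275.0, 114.0], [216.0, 94.0], [340.0, 111.0], [215.0, 107.0]] scene [[356.0, 55.0], [330.0, 34.0], [397.0, 79.0], [323.0, 41.0]]
1.25 top [[277.0, 93.0], [218.0, 76.0], [342.0, 93.0], [217.0, 89.0]] scene [[366.0, 44.0], [339.0, 24.0], [407.0, 69.0], [332.0, 31.0]]
1.35 top [[278.0, 80.0], [220.0, 64.0], [344.0, 81.0], [218.0, 77.0]] scene [[373.0, 38.0], [345.0, 19.0], [413.0, 64.0], [338.0, 25.0]]
```

View pics/c7.png

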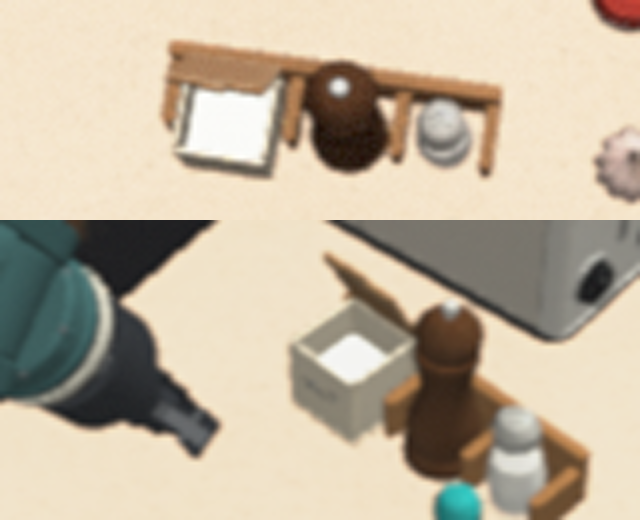

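The top and scene views show the mill upright in the middle stall, touching the rail. Lid tab at about row 113 in the earlier top crop and lid corner at (325,36) in the scene crop both match an angle of about 1.1 rad. Now the lid: fingers shut, leaned 25°, going in behind it.

Run:
```python
from h import *
t=np.radians(-7);M=np.array([[np.cos(t),-np.sin(t)],[np.sin(t),np.cos(t)]]);o=np.array([.6305,.150])
G=tgt([*(o+M@[-.0047,.012]),.2096],-7,25);row(G,12);print(G[:3,3])
```

```text
12 x: [-0.0155  0.0072  0.0069] [-0.03  0.78 -0.02]
[0.62729747 0.16248334 0.2096    ]
```

The rows are not in the units I measure in: shifts go in shares of 62.5 mm and turns go in shares of 90 degrees. I convert before sending: -0.0155 m is -0.248, 0.0072 m is 0.1152, 0.78 degrees is 0.0087.

```bash
python3 -m inch '[[[-0.248, 0.1152, 0.1104, 0, 0.0087, 0, 0], [-0.248, 0.1152, 0.1104, 0, 0.0087, 0, 0], [-0.248, 0.1152, 0.1104, 0, 0.0087, 0, 0], [-0.248, 0.1152, 0.1104, 0, 0.0087, 0, 0], [-0.248, 0.1152, 0.1104, 0, 0.0087, 0, 0], [-0.248, 0.1152, 0.1104, 0, 0.0087, 0, 0], [-0.248, 0.1152, 0.1104, 0, 0.0087, 0, 0], [-0.248, 0.1152, 0.1104, 0, 0.0087, 0, 0], [-0.248, 0.1152, 0.1104, 0, 0.0087, 0, 0], [-0.248, 0.1152, 0.1104, 0, 0.0087, 0, 0], [-0.248, 0.1152, 0.1104, 0, 0.0087, 0, 0], [-0.248, 0.1152, 0.1104, 0, 0.0087, 0, 0]]]'; python3 -m inch '[[[0, 0, 0, 0, 0, 0, 0], [0, 0, 0, 0, 0, 0, 0]]]'
python3 - <<'E'
from h import *
t=np.radians(-7);M=np.array([[np.cos(t),-np.sin(t)],[np.sin(t),np.cos(t)]]);o=np.array([.6305,.150])
G=tgt([*(o+M@[.0373,.012]),.119],-7,25);row(G,8);print(G[:3,3])
E
```

```text
t: 17.12
eef_pos: [0.628, 0.1611, 0.2061]
orientation: [-179.7, 24.7, 172.7]
force: [0.3, -0.9, -0.0]
gripper_width: 0.0
grasp_force: 0.0
t: 17.38
eef_pos: [0.6266, 0.1611, 0.2073]
orientation: [-179.7, 24.8, 172.7]
force: [0.2, 0.7, -0.5]
gripper_width: -0.0001
grasp_force: 0.0
8 x: [-0.0002  0.0002  0.0123] [-0.05 -0.02 -0.03]
[0.6689844  0.15736483 0.119     ]
```

```bash
python3 -m inch '[[[0, 0, 0.1968, 0, 0, 0, 0], [0, 0, 0.1968, 0, 0, 0, 0], [0, 0, 0.1968, 0, 0, 0, 0], [0, 0, 0.1968, 0, 0, 0, 0], [0, 0, 0.1968, 0, 0, 0, 0], [0, 0, 0.1968, 0, 0, 0, 0], [0, 0, 0.1968, 0, 0, 0, 0], [0, 0, 0.1968, 0, 0, 0, 0], [0, 0, 0, 0, 0, 0, 0]]]'
```

```text
t: 18.5
eef_pos: [0.6681, 0.1556, 0.1186]
orientation: [-179.7, 24.9, 172.7]
force: [0.1, -1.0, -0.2]
gripper_width: -0.0001
grasp_force: 0.0
```

To row units: 0.005 m is 0.08, 0.0047 m is 0.0752.

```bash
python3 -m inch '[[[0.08, 0, 0.0016, 0, 0, 0, 0], [0.08, 0, 0.0016, 0, 0, 0, 0], [0.08, 0, -0.0064, 0, 0, 0, 0], [0.08, 0, -0.0064, 0, 0, 0, 0], [0.08, 0, -0.0064, 0, 0, 0, 0], [0.0752, 0, 0.0272, 0, 0, 0, 0], [0.0752, 0, 0.0272, 0, 0, 0, 0], [0.0752, 0, 0.0272, 0, 0, 0, 0]]]'; python3 -m inch '[[[0.0816, 0, 0.0576, 0, 0, 0, 0], [0.0816, 0, 0.0576, 0, 0, 0, 0], [0.0656, 0, 0.0768, 0, 0, 0, 0], [0.0656, 0, 0.0768, 0, 0, 0, 0], [0, 0, 0, 0, 0, 0, 0]]]'
```

```text
t: 19.5
eef_pos: [0.6346, 0.16, 0.0993]
orientation: [-179.8, 24.9, 172.7]
force: [2.0, 0.0, -0.2]
gripper_width: -0.0001
grasp_force: 0.5
t: 20.12
eef_pos: [0.6248, 0.161, 0.0759]
orientation: [-179.7, 24.9, 172.7]
force: [0.2, 0.3, 0.2]
gripper_width: -0.0002
grasp_force: 0.0
```

To row units: 0.0018 m is 0.0288, 0.0009 m is 0.0144.

```bash
python3 -m inch '[[[0.0144, 0, 0.0288, 0, 0, 0, 0], [0.0144, 0, 0.0288, 0, 0, 0, 0]]]'; python3 -m inch '[[[0.0096, 0, 0.0208, 0, 0, 0, 0], [0.0096, 0, 0.0208, 0, 0, 0, 0], [0, 0, 0, 0, 0, 0, 0]]]'
```

```text
t: 20.38
eef_pos: [0.6257, 0.1612, 0.0737]
orientation: [-179.8, 25.0, 172.7]
force: [-15.5, -0.0, 29.3]
gripper_width: -0.0003
grasp_force: 14.8
t: 20.75
eef_pos: [0.6259, 0.1614, 0.073]
orientation: [-179.8, 25.2, 172.7]
force: [-27.4, -1.2, 47.9]
gripper_width: 0.0002
grasp_force: 23.8
```

To row units: -0.06 m is -0.96, 0.05 m is 0.8.

```bash
python3 -m inch '[[[-0.024, 0, -0.0496, 0, 0, 0, 0], [-0.064, 0, -0.144, 0, 0, 0, 0], [0, 0, -0.48, 0, 0, 0, 0], [0, 0, -0.96, 0, 0, 0, 0], [0, 0, -0.96, 0, 0, 0, 0], [0, 0, -0.96, 0, 0, 0, 0], [0.8, 0, 0, 0, 0, 0, 0], [0.8, 0, 0, 0, 0, 0, 0], [0.8, 0, 0, 0, 0, 0, 0], [0, 0, 0, 0, 0, 0, 0]]]'
python3 - <<'E'
from h import *
d=cam("top");s=cam("scene");A=d["image"][170:280,205:365];B=s["image"][165:305,215:415]
v=np.vstack([cv2.resize(A[:55],(800,275),interpolation=2),cv2.resize(B[:75,:160],(640,300),interpolation=2).copy()[:, :640] if 0 else cv2.resize(B[10:75],(800,260),interpolation=2)]);save(v,"c8.png")
t=np.radians(-7);M=np.array([[np.cos(t),-np.sin(t)],[np.sin(t),np.cos(t)]]);o=np.array([.629,.0735])
P=[[*o,.15],[*(o+M@[-.025,0]),.125]]
print("home knob: top",((proj(d,P[:1])-[205,170])*5).round(0),"scene",((proj(s,P[:1])-[215,175])*4).round(0))
E
```

```text
t: 22.0
eef_pos: [0.3992, 0.1903, 0.2089]
orientation: [-179.7, 24.8, 172.9]
force: [1.2, -0.6, 0.8]
gripper_width: 0.0
grasp_force: 0.0
home knob: top [[416. 118.]] scene [[440.  44.]]
```

View pics/c8.png

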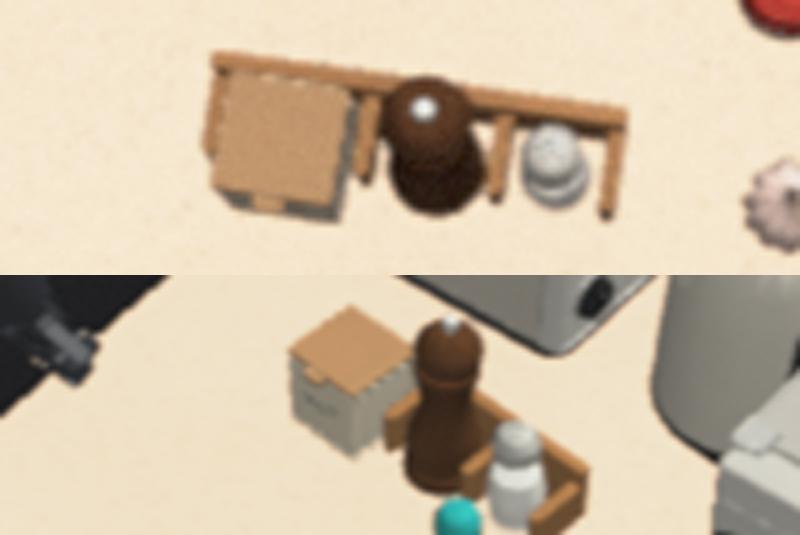

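```bash
python3 -c "
from rig import r
print(r.job_done())"
```

```text
the job is handed in; nothing more can be done
None
```

The mill stands upright in the middle stall against the back rail and the salt pot's lid is shut; the job was handed in at about 22 s of the 72 s, and the hand-in returned no verdict.

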